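# Find the unlatched cover of the tool chest and push it open

### The job

One of the four green covers on the bench tool chest is unlatched: press down on the covers' dark discs one after another until you find the one that rocks, then push that cover open until it stands nearly upright, and leave it standing open. Fingertips are enough, nothing is to be picked up; leave the spray can, tape measure, squeegee and knife where they are.

Things in the scene. Friction and masses are not known exactly. Their poses are not given: they have to be found in the camera images.
- chest: Pine tool chest fixed on the bench, 144 mm (x, away from the robot) by 410 mm (y) by 90 mm high; origin at the centre of its underside; its -x side faces the robot. Rim 14 mm wide. Four identical green covers lie flush in its top, 95 mm apart along y, each 110 mm (x) by 77 mm (y) by 10 mm. Compartments under them are hollow, floor 10 mm above the bench. Three covers are latched and rigid, one is not.
- loose_cover (a joint): Angle (rad) of the unlatched cover, in whichever place it lies: 0 closed and flush, positive with its near end down in the compartment and far end up; stops at -0.12 and 1.40 (nearly upright). It is balanced on a stiff hinge (0.1 N m: 3 N on the disc tips it) and stays at any angle. Once past 45 degrees it can be pushed over from behind, towards the robot; less open, it jams there.
- place1 (a point): Middle of the top face of the closed cover in place 1 of 4 (1 is leftmost, at the chest's +y end), 90 mm above the bench. The covers' pivot axis runs along the chest's y, 5 mm below this point. Fixed to the chest, with its axes.
- place2 (a point): Middle of the top face of the closed cover in place 2 of 4 (1 is leftmost, at the chest's +y end), 90 mm above the bench. The covers' pivot axis runs along the chest's y, 5 mm below this point. Fixed to the chest, with its axes.
- place3 (a point): Middle of the top face of the closed cover in place 3 of 4 (1 is leftmost, at the chest's +y end), 90 mm above the bench. The covers' pivot axis runs along the chest's y, 5 mm below this point. Fixed to the chest, with its axes.
- place4 (a point): Middle of the top face of the closed cover in place 4 of 4 (1 is leftmost, at the chest's +y end), 90 mm above the bench. The covers' pivot axis runs along the chest's y, 5 mm below this point. Fixed to the chest, with its axes.
- press1 (a point): Centre of the dark 18 mm disc on the closed cover in place 1, near the end that faces the robot: 34 mm from place1 along the chest's -x, 90 mm above the bench. Fixed to the chest, does not move with the cover.
- press2 (a point): Centre of the dark 18 mm disc on the closed cover in place 2, near the end that faces the robot: 34 mm from place2 along the chest's -x, 90 mm above the bench. Fixed to the chest, does not move with the cover.
- press3 (a point): Centre of the dark 18 mm disc on the closed cover in place 3, near the end that faces the robot: 34 mm from place3 along the chest's -x, 90 mm above the bench. Fixed to the chest, does not move with the cover.
- press4 (a point): Centre of the dark 18 mm disc on the closed cover in place 4, near the end that faces the robot: 34 mm from place4 along the chest's -x, 90 mm above the bench. Fixed to the chest, does not move with the cover.
- spray_can: Bystander: loose upright aerosol can, 62 mm across, 165 mm high, off the chest's left (+y) end; origin at the centre of its underside.
- tape_measure: Bystander: loose black and yellow tape measure, 66 x 40 x 62 mm high, off the chest's right (-y) end; origin at the centre of its underside.
- squeegee: Bystander: loose red squeegee lying flat, about 75 x 100 x 24 mm high, behind the chest (beyond its far side); origin under its centre.
- knife: Bystander: loose grey utility knife lying flat along the chest, 30 x 160 x 23 mm high, in front of the chest; origin under its handle's centre.

How it is judged:
By the outcome, as a careful person would: the job done as asked, in the order asked, and still so for the second after the job is handed in, with the robot touching nothing.
It also fails if it takes over 50 s, if anything falls off the work surface, if the arm or the gripper's body presses on something with over 40 N, if the wrist force passes 120 N, or if a joint passes its speed limit or range.

### The arm

A 6-joint arm with a two-finger parallel gripper is mounted at the origin on the work surface. World frame = base frame: x ahead of the robot, y to its left, z up, the work surface at z = 0. Lengths are in m, angles in rad, forces in N, time in s.
With the tool pointing down it reaches from about 0.35 to 0.975 m from the base axis. Payload 4.9 kg.
Tool frame: the origin (TCP) lies on the mounting face of the last link; the fingertips stand 173 mm ahead of it and the grasp point (between the pads) lies ctrl.pinch_z ahead of it (ctrl.pinch_z is the distance from the TCP to the grasp point, in m); z points along the fingers, y is the line along which they close (so a half turn about z gives the same grasp; the last joint's range is limited). The gripper opens to 85 mm and grips with 20 to 120 N. Pads are 22 mm wide; open, the fingers measure 114 mm over their backs; the gripper's body (76 mm by 85 mm) begins 54 mm behind the grasp point. The pads swing forward as they close: fully open they stand 13 mm farther back than shut.
Start: joints at [1.158, 0.053, 1.613, -0, 1.476, -0.119], TCP at [0.181, 0.598, 0.405] pointing down, gripper open.
Joint ranges: [-3.01, 3.01], [-1.01, 2.22], [0.06, 2.58], [-1.02, 4.17], [0.09, 2.62], [-3.14, 3.14]. Speed limits (rad/s): [2.57, 2.57, 3.14, 3.14, 3.14, 3.14].

### API

Orientations are given as a rotation vector (axis times angle).
In Python, from station import telemetry, eyes, ctrl gives the robot as it stands.
- The arm moves only by the tool apply_moves, never from a script. Its argument "plan" is a list of rows, each a list of 5 numbers: the finger opening in m, from 0 to 0.0854, then the shift along the tool's x, y, z in m, then the turn about the tool's z in rad. In form: [[jaw, x, y, z, roll], ...]. A call has 1 to 12 rows; each row is the pose to reach, as a shift and turn from the pose commanded when the call began, along the tool's axes at that moment; what a row does not reach only later rows make up. A row lasts 1/12 s, in which the tool goes at most 41.7 mm and 7.16 degrees, less where a joint would pass 70% of its speed; a pose out of reach is approached as far as the arm can. A call with a gripper value outside its range is refused whole. The fingers move at their own pace and stop on an object; "newtons" is the grip in N (left out, the last holds). Time passes only in rows, so rows that repeat a pose let the fingers close. It gives the time, the measured TCP pose, the force, the opening and the grip force at its end, in the units of the state.
- telemetry.get_obs(): the state, without advancing time (a new reading comes with each control period).
- eyes.get_image(name): name is "scene" or "top" or "wrist"; returns a dict with "img" (480x640x3 uint8, blue, green, red), "range_z" (480x640 float32, m along the optical axis (not along the pixel's ray), 0 where there is no reading), "K" (3x3 intrinsics, pixels), "pose" (4x4, takes a point from camera to world coordinates); the wrist camera has in their place "hand_eye" (4x4, takes a point from camera to tool coordinates, whose origin is the TCP and whose axes are the flange's). Camera axes: x right, y down, z forward; pixel columns grow to the right and rows downward; lengths in m; the calibration is good to about 2 mm. A picture is of the moment at which its call begins: read the wrist's pose just before it.
- ctrl.finish_job(): hands the job in; it is judged then, once.
Trained networks look in a picture, given as the dict that the camera call returned (one of the last four; its "shot" number tells which), for a name from the list of things; names that differ only in an ending like _2 or _b are one class to them, and where a whole thing is asked for, a point or a joint stands for the part that bears it (a point fixed in the world has none). Each returns a list of dicts, best first, with "confidence" (0 to 1); they miss things now and then, are a little off and sometimes report something else, mostly with a low value. They report only what shows in the picture. A call takes as long as a camera call.
- eyes.search_frame(thing, picture): "box" ([left, top, right, bottom] in pixels, round what is visible of it).
- eyes.outline_of(thing, picture): "region" (480x640 bool, what is visible of it) and "box" ([left, top, right, bottom] in pixels, round what is visible of it).
- eyes.tip_of(thing, picture): "point" ([column, row] in pixels: a listed point, or the origin of a listed thing).
The state is a dict: "t": time; "q": joint angles; "dq": joint speeds; "effort": joint torques, N m; "tool_pos": TCP position; "tool_rot": TCP orientation; "contact_force": force on the tool from outside, world axes, zero at the start; "wrist_torque": the same for the moment, N m; "opening": finger opening in m; "grip_force": force on a finger pad.
Only numpy, scipy, OpenCV 4.12 (cv2) and the standard library are available. Lean on these libraries where they do the work, as an engineer would, in place of code of your own. Each camera call takes 0.05 s, during which the arm holds its last target. There are 200 camera calls.

## Working session

There is one attempt and no reset: what is moved stays moved. The work goes in short steps, Python scripts to look and compute and a tool call to move; the robot and the scene stay as the last step left them, time stands still between calls to the robot, and variables do not carry over. Pictures are saved under pics/ and viewed, at most 10 in all, crops included, and the job is handed in when it is done.

Besides the shell and the picture viewer there is one more tool, called after "Call:" in YAML: its name, and indented under it one key for each argument. apply_moves: Moves the arm, as the interface text tells. Its arguments: {"type":"object","properties":{"plan":{"type":"array","items":{"type":"array","items":{"type":"number"}}},"newtons":{"type":"number"}},"required":["plan"]}

```bash
mkdir -p pics
cat > h.py <<'E'
import numpy as np, cv2
from scipy.spatial.transform import Rotation as R
from station import telemetry, eyes, ctrl
def T():
    o=telemetry.get_obs(); M=np.eye(4); M[:3,:3]=R.from_rotvec(o["tool_rot"]).as_matrix(); M[:3,3]=o["tool_pos"]; return M
def px2w(p,uv,z=None,pose=None):
    P=p.get("pose") if pose is None else pose
    u,v=uv; r=np.linalg.inv(p["K"])@[u,v,1.]
    if z is None:
        return (P@np.r_[r*p["range_z"][int(round(v)),int(round(u))],1])[:3]
    d=P[:3,:3]@r; o=P[:3,3]; return o+d*(z-o[2])/d[2]
E
python3 - <<'E'
from h import *
o=telemetry.get_obs();print(o["t"],o["tool_pos"],o["tool_rot"],ctrl.pinch_z,o["contact_force"]);print(T().round(3))
for n in ["top","scene"]:
    p=eyes.get_image(n);cv2.imwrite(f"pics/{n}.png",p["img"])
    for i in range(1,5):
        for k in ("press","place"):
            r=eyes.tip_of(f"{k}{i}",p)
            for d in r[:1]: print(n,k,i,d["confidence"],d["point"],px2w(p,d["point"],.09).round(4),px2w(p,d["point"]).round(4))
    for k in ("spray_can","tape_measure","squeegee","knife"):
        for d in eyes.tip_of(k,p)[:1]: print(n,k,d["confidence"],d["point"],px2w(p,d["point"],0).round(3))
E
```

```text
0.0 [0.18090531 0.59797911 0.40347671] [-4.59782447e-01 -3.10722151e+00  3.04315057e-03] 0.1547 [ 0.08237897 -0.06880227  0.06973713]
[[-0.957  0.29  -0.001  0.181]
 [ 0.29   0.957 -0.002  0.598]
 [ 0.    -0.002 -1.     0.403]
 [ 0.     0.     0.     1.   ]]
top press 1 0.92 [328.8, 244.7] [ 0.5432 -0.0328  0.09  ] [ 0.543  -0.0327  0.0926]
top press 2 0.92 [328.8, 244.7] [ 0.5432 -0.0328  0.09  ] [ 0.543  -0.0327  0.0926]
top press 3 0.92 [328.8, 244.7] [ 0.5432 -0.0328  0.09  ] [ 0.543  -0.0327  0.0926]
top press 4 0.92 [328.8, 244.7] [ 0.5432 -0.0328  0.09  ] [ 0.543  -0.0327  0.0926]
top spray_can 0.88 [178.7, 199.5] [0.655 0.329 0.   ]
top tape_measure 0.83 [444.8, 251.0] [ 0.542 -0.316  0.   ]
top squeegee 0.76 [332.1, 165.6] [ 0.747 -0.042  0.   ]
top knife 0.7 [312.8, 286.0] [0.453 0.    0.   ]
scene press 1 0.73 [383.8, 265.4] [0.5797 0.152  0.09  ] [0.579  0.1517 0.0892]
scene place 1 0.76 [253.9, 208.7] [ 0.5595 -0.1294  0.09  ] [ 0.5584 -0.1302  0.0888]
scene press 2 0.73 [383.8, 265.4] [0.5797 0.152  0.09  ] [0.579  0.1517 0.0892]
scene place 2 0.76 [253.9, 208.7] [ 0.5595 -0.1294  0.09  ] [ 0.5584 -0.1302  0.0888]
scene press 3 0.73 [383.8, 265.4] [0.5797 0.152  0.09  ] [0.579  0.1517 0.0892]
scene place 3 0.76 [253.9, 208.7] [ 0.5595 -0.1294  0.09  ] [ 0.5584 -0.1302  0.0888]
scene press 4 0.73 [383.8, 265.4] [0.5797 0.152  0.09  ] [0.579  0.1517 0.0892]
scene place 4 0.76 [253.9, 208.7] [ 0.5595 -0.1294  0.09  ] [ 0.5584 -0.1302  0.0888]
scene spray_can 0.74 [465.3, 375.0] [0.663 0.341 0.   ]
scene tape_measure 0.91 [187.8, 211.6] [ 0.551 -0.314  0.   ]
scene squeegee 0.74 [245.8, 324.4] [ 0.746 -0.034  0.   ]
```

View pics/top.png

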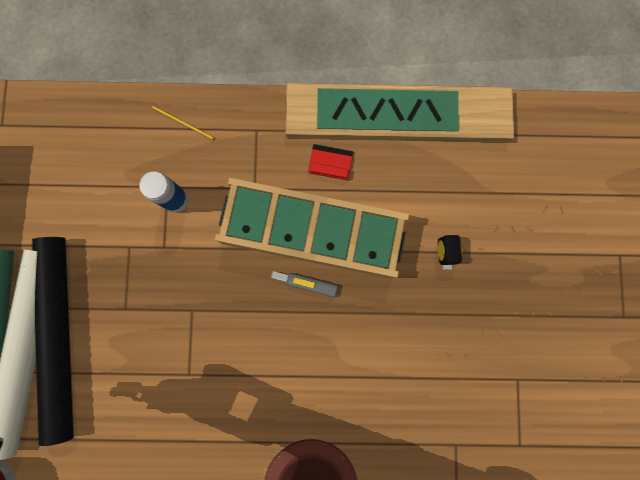

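View pics/scene.png

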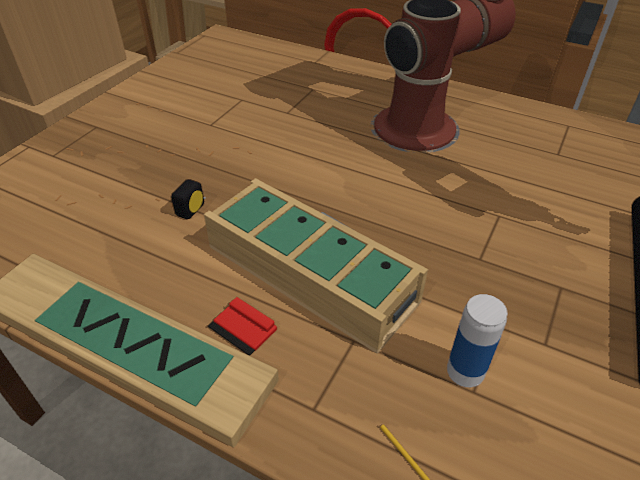

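The top view shows the discs at about (246,229), (288,238), (330,246) and (372,255). The knife is in front at (305,284), the squeegee behind at (331,162), the can on the left and the tape on the right. In the scene view the discs are at (386,265), (342,241), (302,220) and (265,200), and all covers are flush. Next I'll fit the chest frame to the discs.

```bash
cat >> h.py <<'E'
def disc(p,uv,r=8):
    u,v=map(int,uv); g=p["img"][v-r:v+r+1,u-r:u+r+1].max(2).astype(float)
    w=np.clip(55-g,0,None); yy,xx=np.mgrid[v-r:v+r+1,u-r:u+r+1]
    return (w*xx).sum()/w.sum(),(w*yy).sum()/w.sum()
def fit(W):  # W: 4 disc centres world xy -> centre, yaw
    W=np.asarray(W)[:,:2]; m=W.mean(0); d=np.linalg.svd(W-m)[2][0]; d*=np.sign(d[1])
    return m,d,(W-m)@d
E
python3 - <<'E'
from h import *
S={"top":[(246,229),(288,238),(330,246),(372,255)],"scene":[(386,265),(342,241),(302,220),(265,200)]}
for n in S:
    p=eyes.get_image(n); W=[]
    for uv in S[n]: W.append(px2w(p,disc(p,uv),.09)); print(n,disc(p,uv),W[-1].round(4),px2w(p,uv)[2])
    print(fit(W))
    m,d,_=fit(W); M=T()
    print("yaw",np.arctan2(-d[0],d[1]),"tool yaw of y",np.arctan2(-M[0,1],M[1,1]))
E
```

```text
top (np.float64(245.64778578784757), np.float64(228.70545829042226)) [0.5755 0.1516 0.09  ] 0.08890892297860242
top (np.float64(287.7100409836066), np.float64(237.24487704918033)) [0.5581 0.0582 0.09  ] 0.09068566991563087
top (np.float64(329.87915407854985), np.float64(245.9264853977845)) [ 0.5406 -0.0352  0.09  ] 0.09160739342003055
top (np.float64(372.05825242718447), np.float64(254.45728155339805)) [ 0.5233 -0.1285  0.09  ] 0.09040753519907008
(array([0.54937735, 0.01150357]), array([0.18322822, 0.9830704 ]), array([ 0.1424656 ,  0.04747859, -0.04757832, -0.14236587]))
yaw -0.18426926156889512 tool yaw of y -0.29379714989206873
scene (np.float64(385.4038950042337), np.float64(265.0025402201524)) [0.5775 0.1541 0.09  ] 0.09087157218010933
scene (np.float64(341.68367346938777), np.float64(241.16938775510204)) [0.5601 0.0606 0.09  ] 0.09147218998148754
scene (np.float64(301.7464454976303), np.float64(219.22511848341233)) [ 0.5423 -0.0327  0.09  ] 0.08865551748810829
scene (np.float64(264.71583220568334), np.float64(199.17320703653587)) [ 0.5252 -0.1262  0.09  ] 0.09197559953112655
(array([0.55130483, 0.01394783]), array([0.1838158 , 0.98296071]), array([ 0.14256388,  0.0474443 , -0.04750336, -0.14250483]))
yaw -0.18486700124584776 tool yaw of y -0.29381946987562074
```

Call:
apply_moves:
  plan:
    - [0, -0.04, -0.024, 0.008, -0.01]
    - [0, -0.08, -0.048, 0.016, -0.02]
    - [0, -0.12, -0.073, 0.025, -0.03]
    - [0, -0.16, -0.098, 0.033, -0.04]
    - [0, -0.195, -0.12, 0.04, -0.05]
    - [0, -0.23, -0.141, 0.048, -0.06]
    - [0, -0.265, -0.162, 0.055, -0.07]
    - [0, -0.3, -0.184, 0.062, -0.08]
    - [0, -0.335, -0.205, 0.07, -0.09]
    - [0, -0.37, -0.227, 0.077, -0.1]
    - [0, -0.405, -0.248, 0.084, -0.11]
    - [0, -0.44, -0.27, 0.09, -0.11]
  newtons: 20

```text
t: 2.4
tool_pos: [0.5092, 0.2284, 0.3182]
tool_rot: [0.288, 3.128, 0.0]
contact_force: [1.3, 0.1, 0.2]
opening: 0.0002
grip_force: 0.0
```

```bash
cat >> h.py <<'E'
m=np.array([.5503,.0127]); cy=np.array([.1835,.983]); cx=np.array([.983,-.1835])
def go(i,dx,tip,dy=0):  # tool deltas so the fingertip stands dx (chest x) from press i, tip height above bench
    M=T(); g=np.r_[m+cy*(.1425-.095*(i-1)+dy)+cx*dx, tip+.173]
    d=M[:3,:3].T@(g-M[:3,3]); y=np.arctan2(cy@M[:2,0],cy@M[:2,1])
    return d.round(4), round(float(y),4)
E
python3 - <<'E'
from h import *
o=telemetry.get_obs();print(o["t"],o["tool_pos"],o["opening"],T()[:3,1],o["contact_force"])
print(go(1,0,.115))
E
```

```text
2.4 [0.50922688 0.22840722 0.31823295] 0.0002312753171894983 [1.82603907e-01 9.83186500e-01 3.44065667e-04] [1.29126374 0.05166897 0.23019862]
(array([-0.0799, -0.0621,  0.0302]), -0.0009)
```

Call:
apply_moves:
  plan:
    - [0, -0.03, -0.02, 0.01, 0]
    - [0, -0.06, -0.045, 0.02, 0]
    - [0, -0.063, -0.049, 0.025, 0]
    - [0, -0.063, -0.049, 0.025, 0]
    - [0, -0.063, -0.049, 0.025, 0]

```text
t: 2.82
tool_pos: [0.561, 0.1705, 0.2929]
tool_rot: [-0.289, -3.127, -0.0]
contact_force: [-0.2, 0.4, 0.4]
opening: -0.0002
grip_force: 0.0
```

Run:
```python
from h import *
B=T();print(B[:3,3]-0,go(1,0,.095))
p=eyes.get_image("wrist");cv2.imwrite("pics/w1.png",p["img"]);P=B@p["hand_eye"]
q=np.linalg.inv(P)
for i in (1,2):
    w=np.r_[m+cy*(.1425-.095*(i-1)),.09,1];c=(q@w)[:3];uv=p["K"]@c/c[2];print(i,uv)
```

```text
[0.56096054 0.17052065 0.2929448 ] (array([-0.0185, -0.0146,  0.0249]), 0.0001)
1 [280.36867346 319.25336921   1.        ]
2 [ 67.8521584 319.1733087   1.       ]
```

View pics/w1.png

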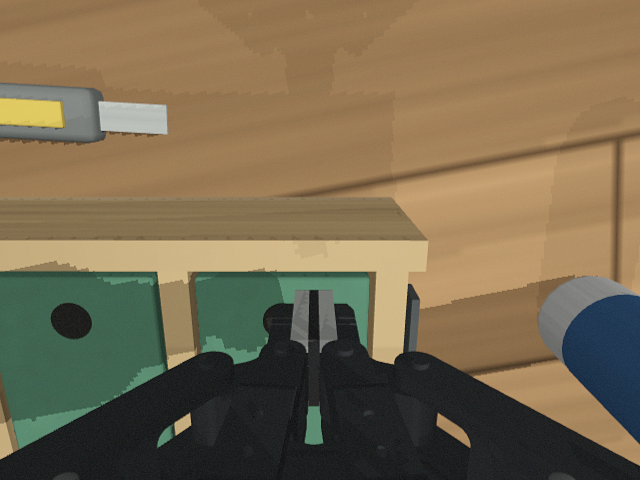

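The wrist view shows disc 2 at (71,321), against a predicted (68,319), so the frame is good to about 1–2 mm. The fingertips are just left of disc 1.

Call:
apply_moves:
  plan:
    - [0, -0.018, -0.014, 0.01, 0]
    - [0, -0.018, -0.014, 0.022, 0]
    - [0, -0.018, -0.014, 0.024, 0]
    - [0, -0.018, -0.014, 0.024, 0]

```text
t: 3.2
tool_pos: [0.5751, 0.1546, 0.2683]
tool_rot: [-0.286, -3.126, 0.0]
contact_force: [-0.5, -0.6, 0.0]
opening: 0.0005
grip_force: 0.0
```

Call:
apply_moves:
  plan:
    - [0, 0, 0, 0.002, 0]
    - [0, 0, 0, 0.004, 0]
    - [0, 0, 0, 0.006, 0]
    - [0, 0, 0, 0.007, 0]
    - [0, 0, 0, 0.007, 0]

```text
t: 3.62
tool_pos: [0.5764, 0.1539, 0.2635]
tool_rot: [0.288, 3.128, 0.001]
contact_force: [-1.6, 1.9, 4.6]
opening: 0.0002
grip_force: 2.3
```

Run:
```python
from h import *
o=telemetry.get_obs();print(o["tool_pos"],o["contact_force"],go(1,0,.09),go(2,0,.095))
```

```text
[0.57642496 0.15386888 0.26348706] [-1.62271603  1.90995134  4.64936946] (array([-0.0002, -0.0011,  0.0005]), -0.001) (array([-0.0001, -0.0961, -0.0046]), -0.001)
```

Call:
apply_moves:
  plan:
    - [0, 0, 0, 0.002, 0]
    - [0, 0, 0, 0.004, 0]
    - [0, 0, 0, 0.006, 0]
    - [0, 0, 0, 0.006, 0]
    - [0, 0, 0, 0.006, 0]

```text
t: 4.03
tool_pos: [0.5769, 0.1541, 0.2633]
tool_rot: [-0.287, -3.127, -0.0]
contact_force: [-18.7, -2.6, 32.2]
opening: -0.0001
grip_force: 16.3
```

Place 1 is rigid: 32 N with no travel. On to place 2.

Call:
apply_moves:
  plan:
    - [0, 0, 0, -0.02, 0]
    - [0, 0, -0.03, -0.02, 0]
    - [0, 0, -0.065, -0.02, 0]
    - [0, 0, -0.095, -0.02, 0]
    - [0, 0, -0.096, -0.02, 0]
    - [0, 0, -0.096, -0.01, 0]
    - [0, 0, -0.096, -0.008, 0]
    - [0, 0, -0.096, -0.006, 0]
    - [0, 0, -0.096, -0.004, 0]
    - [0, 0, -0.096, -0.002, 0]
    - [0, 0, -0.096, 0, 0]
    - [0, 0, -0.096, 0, 0]

```text
t: 5.03
tool_pos: [0.5596, 0.0597, 0.2633]
tool_rot: [-0.284, -3.124, 0.006]
contact_force: [-24.5, -4.1, 40.5]
opening: -0.0
grip_force: 20.2
```

Run:
```python
from h import *
o=telemetry.get_obs();print(o["tool_pos"],o["contact_force"],go(2,0,.09),go(3,0,.095))
```

```text
[0.55955113 0.05973071 0.26326801] [-24.45978421  -4.05585051  40.50738388] (array([ 0.0005, -0.0004,  0.0003]), -0.0032) (array([ 0.0008, -0.0954, -0.0043]), -0.0032)
```

Place 2 is rigid too, at 40 N. On to place 3, pressing a little less.

Call:
apply_moves:
  plan:
    - [0, 0, 0, -0.02, 0]
    - [0, 0, -0.03, -0.02, 0]
    - [0, 0, -0.065, -0.02, 0]
    - [0, 0, -0.095, -0.02, 0]
    - [0, 0, -0.095, -0.02, 0]
    - [0, 0, -0.095, -0.01, 0]
    - [0, 0, -0.095, -0.008, 0]
    - [0, 0, -0.095, -0.006, 0]
    - [0, 0, -0.095, -0.004, 0]
    - [0, 0, -0.095, -0.002, 0]
    - [0, 0, -0.095, -0.002, 0]

```text
t: 5.95
tool_pos: [0.5423, -0.0332, 0.2633]
tool_rot: [-0.283, -3.125, 0.003]
contact_force: [-18.9, -0.6, 33.3]
opening: -0.0
grip_force: 16.2
```

Run:
```python
from h import *
o=telemetry.get_obs();print(o["tool_pos"],o["contact_force"],go(3,0,.09),go(4,0,.095))
```

```text
[ 0.54228076 -0.03321035  0.2632931 ] [-18.92374869  -0.62566765  33.28089059] (array([ 0.0005, -0.0009,  0.0003]), -0.0038) (array([ 0.0009, -0.0959, -0.0045]), -0.0038)
```

Place 3 is rigid, so on to place 4.

Call:
apply_moves:
  plan:
    - [0, 0, 0, -0.018, 0]
    - [0, 0, -0.03, -0.018, 0]
    - [0, 0, -0.065, -0.018, 0]
    - [0, 0, -0.096, -0.018, 0]
    - [0, 0, -0.096, -0.018, 0]
    - [0, 0, -0.096, -0.008, 0]
    - [0, 0, -0.096, -0.006, 0]
    - [0, 0, -0.096, -0.004, 0]
    - [0, 0, -0.096, -0.002, 0]
    - [0, 0, -0.096, 0, 0]
    - [0, 0, -0.096, 0, 0]

```text
t: 6.87
tool_pos: [0.5237, -0.1277, 0.2576]
tool_rot: [-0.286, -3.127, -0.002]
contact_force: [-2.1, 0.7, 2.3]
opening: 0.0002
grip_force: 1.1
```

Run:
```python
from h import *
o=telemetry.get_obs();print(o["tool_pos"],o["contact_force"],go(4,0,.09),go(4,-.006,.045))
```

```text
[ 0.52372582 -0.12768295  0.25761402] [-2.06323247  0.73900752  2.2769101 ] (array([-0.0004,  0.0004, -0.0054]), -0.0018) (array([0.0056, 0.0003, 0.0396]), -0.0018)
```

Place 4 rocks: it sank 6 mm at 2 N. Pushing it further down.

Call:
apply_moves:
  plan:
    - [0, 0.001, 0, 0.005, 0]
    - [0, 0.003, 0, 0.01, 0]
    - [0, 0.005, 0, 0.015, 0]
    - [0, 0.006, 0, 0.02, 0]
    - [0, 0.006, 0, 0.025, 0]
    - [0, 0.006, 0, 0.025, 0]

```text
t: 7.37
tool_pos: [0.5174, -0.1273, 0.2318]
tool_rot: [-0.288, -3.126, -0.001]
contact_force: [0.2, 0.2, 0.1]
opening: -0.0002
grip_force: 0.0
```

Call:
apply_moves:
  plan:
    - [0, 0, 0, 0.004, 0]
    - [0, 0, 0, 0.008, 0]
    - [0, 0, 0, 0.012, 0]
    - [0, 0, 0, 0.015, 0]
    - [0, 0, 0, 0.015, 0]

```text
t: 7.78
tool_pos: [0.5175, -0.1275, 0.2171]
tool_rot: [-0.288, -3.126, -0.001]
contact_force: [-0.4, -0.4, -0.0]
opening: 0.0001
grip_force: 0.0
```

```bash
cat > look.py <<'E'
from h import *
import sys
o=telemetry.get_obs();print(o["tool_pos"],o["contact_force"],go(4,0,.045))
p=eyes.get_image("scene");cv2.imwrite(sys.argv[1],cv2.resize(p["img"][120:320,150:400],None,fx=2.4,fy=2.4))
# points of the cover in chest frame about place4's pivot
v,u=np.mgrid[140:300,150:420];z=p["range_z"][v,u];r=np.linalg.inv(p["K"])@np.stack([u.ravel(),v.ravel(),np.ones(u.size)])
W=(p["pose"][:3,:3]@(r*z.ravel())).T+p["pose"][:3,3]
c=m-.1425*cy+.034*cx; X=(W[:,:2]-c)@cx; Y=(W[:,:2]-c)@cy; Z=W[:,2]-.085
b=p["img"][v,u].reshape(-1,3).astype(int); s=(abs(Y)<.034)&(abs(X)<.06)&(b[:,1]>b[:,2]+15)&(Z>.009)
A=np.c_[X,Z][s];print(len(A),A.max(0) if len(A) else 0)
if len(A)>5:
    d=np.linalg.svd(A-A.mean(0))[2][0];print("angle",np.arctan(d[1]/d[0]))
E
python3 look.py pics/s1.png
```

```text
[ 0.51752196 -0.12745336  0.21709079] [-0.36420612 -0.42317686 -0.010975  ] (array([-0.0065,  0.0013, -0.0009]), -0.0007)
216 [0.03511441 0.05039183]
angle 1.174476579636067
```

View pics/s1.png

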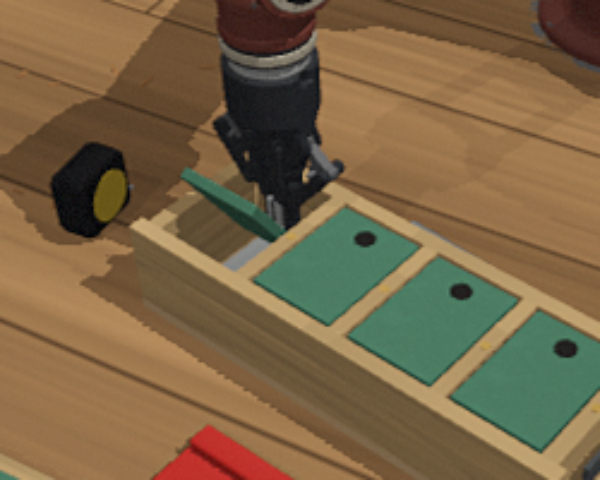

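The cover now stands at about 60° (the far edge is at (183,175) in the crop) and the fingers are free. I'll lift out, go over to the far side, and push it over towards the robot.

Call:
apply_moves:
  plan:
    - [0, 0, 0, -0.035, 0]
    - [0, 0, 0, -0.07, 0]
    - [0, 0, 0, -0.105, 0]
    - [0, 0, 0, -0.135, 0]
    - [0, 0, 0, -0.135, 0]
    - [0, -0.035, 0, -0.135, 0]
    - [0, -0.07, 0, -0.135, 0]
    - [0, -0.105, 0, -0.135, 0]
    - [0, -0.11, 0, -0.135, 0]
    - [0, -0.11, 0, -0.135, 0]

```text
t: 8.67
tool_pos: [0.6273, -0.148, 0.3517]
tool_rot: [-0.288, -3.126, -0.001]
contact_force: [-0.9, 0.3, -0.2]
opening: -0.0001
grip_force: 0.0
```

Run:
```python
from h import *
print(telemetry.get_obs()["contact_force"],go(4,.099,.11),go(4,.054,.11))
```

```text
[-0.94088038  0.34671065 -0.17897786] (array([0.006 , 0.0013, 0.0688]), -0.001) (array([0.051 , 0.0013, 0.0688]), -0.001)
```

Call:
apply_moves:
  plan:
    - [0, 0.003, 0, 0.03, 0]
    - [0, 0.005, 0, 0.06, 0]
    - [0, 0.006, 0, 0.069, 0]
    - [0, 0.006, 0, 0.069, 0]
    - [0, 0.014, 0, 0.069, 0]
    - [0, 0.022, 0, 0.069, 0]
    - [0, 0.028, 0, 0.069, 0]
    - [0, 0.033, 0, 0.069, 0]
    - [0, 0.037, 0, 0.069, 0]
    - [0, 0.04, 0, 0.069, 0]
    - [0, 0.043, 0, 0.069, 0]
    - [0, 0.043, 0, 0.069, 0]

```text
t: 9.67
tool_pos: [0.5833, -0.1397, 0.2843]
tool_rot: [-0.288, -3.128, -0.0]
contact_force: [1.9, -1.1, 1.0]
opening: 0.0005
grip_force: 1.1
```

```bash
python3 look.py pics/s2.png
```

```text
[ 0.58332111 -0.1397267   0.28434464] [ 1.91451832 -1.13611832  0.97210995] (array([0.0604, 0.0013, 0.0664]), -0.0008)
203 [0.02430967 0.07398246]
angle 1.454424639572537
```

Call:
apply_moves:
  plan:
    - [0, 0.003, 0, 0, 0]
    - [0, 0.006, 0, 0, 0]
    - [0, 0.008, 0, 0, 0]
    - [0, 0.009, 0, 0, 0]
    - [0, 0.009, 0, 0, 0]

```text
t: 10.13
tool_pos: [0.5784, -0.1388, 0.2847]
tool_rot: [0.288, 3.109, -0.003]
contact_force: [29.0, -5.7, -13.4]
opening: -0.0004
grip_force: 14.9
```

```bash
python3 -c "
from h import *
print(telemetry.get_obs()['contact_force'],go(4,.034,.11))"
```

```text
[ 29.02431383  -5.66393568 -13.37375235] (array([0.0215, 0.0013, 0.0013]), -0.0001)
```

It's on the stop: 29 N, with the finger 22 mm past the pivot, as expected for 1.40 rad. Backing off and retreating upwards.

Call:
apply_moves:
  plan:
    - [0, -0.015, 0, 0, 0]
    - [0, -0.04, 0, 0, 0]
    - [0, -0.05, 0, 0, 0]
    - [0, -0.05, 0, -0.035, 0]
    - [0, -0.05, 0, -0.07, 0]
    - [0, -0.05, 0, -0.105, 0]
    - [0, -0.05, 0, -0.14, 0]
    - [0, -0.05, 0, -0.16, 0]
    - [0, -0.05, 0, -0.16, 0]
    - [0, -0.05, 0, -0.16, 0]

```text
t: 10.97
tool_pos: [0.6241, -0.1473, 0.4448]
tool_rot: [-0.288, -3.128, 0.0]
contact_force: [0.7, -0.9, -0.9]
opening: -0.0001
grip_force: 0.0
```

```bash
python3 look.py pics/s3.png
```

```text
[ 0.62405669 -0.14729618  0.44483552] [ 0.71304946 -0.93270689 -0.88251256] (array([0.1018, 0.0014, 0.2269]), -0.0008)
455 [0.01658949 0.05701194]
angle 1.4891019036081827
```

View pics/s3.png

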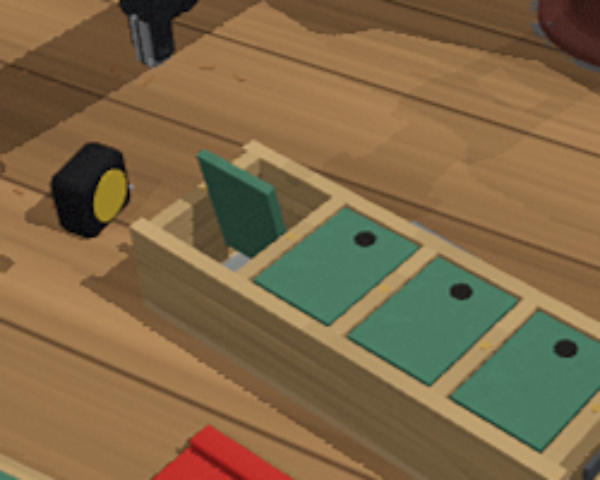

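The cover stands nearly upright (top edge from (200,152) to (270,185) in the crop), the gripper is clear, and the tape measure and squeegee are where they were.

```bash
python3 -c "
from station import ctrl
print(ctrl.finish_job())"
```

```text
the job is handed in; nothing more can be done
None
```

The loose cover was in place 4: I pushed it open to its stop (about 1.4 rad, nearly upright), left it standing with the arm clear and no bystander contacted, and handed the job in after about 11 s of robot time.

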